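# Start the UV curing box

### The arm

A 7-joint arm with a two-finger parallel gripper is mounted at the origin on the work surface. World frame = base frame: x ahead of the robot, y to its left, z up, the work surface at z = 0. Lengths are in m, angles in rad, forces in N, time in s.
With the tool pointing down it reaches from about 0.4 to 0.85 m from the base axis. Payload 10.4 kg.
Tool frame: the origin (TCP) lies midway between the tips of the shut fingers; the grasp point (between the pads) lies 19 mm behind it (grasp_offset is the distance from the TCP to the grasp point, in m); z points along the fingers, y is the line along which they close (so a half turn about z gives the same grasp; the last joint's range is limited). The gripper opens to 87 mm and grips with 3 to 60 N. Pads are 19 mm wide; open, the fingers measure 117 mm over their backs; the gripper's body (75 mm by 190 mm) begins 51 mm behind the grasp point.
Start: joints at [1.186, 0.332, -0.065, 1.46, 0.022, 1.35, -0.088], TCP at [0.221, -0.585, 0.184] pointing down, gripper open.
Joint ranges: [-2.6, 2.6], [-0.5, 2.12], [-1.47, 1.34], [0.16, 2.42], [-1.27, 4.41], [0.06, 2.06], [-2.6, 2.6]. Speed limits (rad/s): [2.22, 2.22, 2.79, 2.79, 3.14, 3.14, 3.14].

### API

Orientations are given as a unit quaternion [x, y, z, w].
In Python, from plant import * gives the robot as it stands. The module is installed in compiled form; this text tells all that it offers.
- The arm moves only by the tool apply_moves, never from a script. Its argument "rows" is a list that holds one entry, the list of rows, each a list of 5 numbers: the finger opening in m, from 0 to 0.087, then the shift along the world's x, y, z in m, then the turn about the world's z in rad. In form: [[[gripper, dx, dy, dz, yaw], ...]]. A call has 1 to 10 rows; each row shifts and turns the commanded pose from where the row before left it; what a row does not reach is not made up. A row lasts 1/10 s, in which the tool goes at most 50 mm and 8.59 degrees, less where a joint would pass 70% of its speed; a pose out of reach is approached as far as the arm can. A call is refused whole if a number of a shift passes 0.05 or a number of a turn 0.15, either way. A call with a gripper value outside its range is refused whole. The fingers move at their own pace and stop on an object; the grip force is fixed at half the most. Time passes only in rows, so rows that do not move let the fingers close. It gives the time, the measured TCP pose, the force, the opening and the grip force at its end, in the units of the state.
- get_state(): the state, without advancing time (a new reading comes with each control period).
- grab_frame(name): name is "scene" or "top" or "wrist"; returns the picture (384x512x3 uint8, red, green, blue); there is no depth.
- calibration(name): a dict with "camera_matrix" (3x3 intrinsics, pixels), "rvec" (rotation vector, rad) and "tvec" (3), from world to camera coordinates, as OpenCV has them. Camera axes: x right, y down, z forward; pixel columns grow to the right and rows downward; lengths in m; the calibration is good to about 2 mm. A picture is of the moment at which its call begins: read the wrist's pose just before it. calibration takes no time and is no camera call; for the wrist camera it gives the pose at the moment of the call.
- close_job(): hands the job in; it is judged then, once.
The state is a dict: "clock": time; "joints": joint angles; "joint_velocities": joint speeds; "effort": joint torques, N m; "position": TCP position; "orientation": TCP orientation; "force": force on the tool from outside, world axes, zero at the start; "moment": the same for the moment, N m; "grip_width": finger opening in m; "grip_force": force on a finger pad.
Only numpy, scipy, OpenCV 4.12 (cv2) and the standard library are available. Lean on these libraries where they do the work, as an engineer would, in place of code of your own. Each camera call takes 0.05 s, during which the arm holds its last target. There are 200 camera calls.

### The job

The resin ring patterns are in the UV curing box: with the closed fingers, push its lid down until it is fully shut, then switch the box on by pressing the far half of the large rocker at the left end of its control panel fully down, and then press the round start key all the way in and let it go. The lamp must never be powered or started with the lid open; leave the small heater rocker and the square stop key alone. Nothing is to be gripped or lifted: do not raise the lid further, and leave the things around the box where they are.

Things in the scene. Friction and masses are not known exactly. Their poses are not given: they have to be found in the camera images.
- box: UV curing box, fixed on the bench: white housing 260 deep (x) by 300 wide (y): the rear 170 mm is an open-topped chamber, walls 125 high, covered by the lid; front 90 mm is the control panel. Origin: centre of its underside; z up; its front is its own -x side (toward the robot), its +y the left end as the robot sees it.
- panel (a point): Middle of the grey control panel, 103 mm above the bench, at x = -85 mm of the box. The face is 300 wide and slopes 15 degrees: 91 mm high at its front edge, 115 at the lid. On its middle line, all black, by the box's y in mm: large power rocker +108, small heater rocker +54, flat display 0, round start key -56, square stop key -108. Pressing straight down works as well as square to it.
- lid (a joint): Lid angle about its rear hinge, rad: 0 = fully shut, lying level; starts part-open at 0.5 to 0.9, free edge raised and leaning over the chamber. Stiff hinge: it stays where it is left; pushing it down takes 1 to 3 N. White lid, amber window, 160 mm from hinge to free edge, 290 wide, 14 thick; black tab 60 wide sticks out 17 at the free edge. Shut, its upper face is 141 mm above the bench.
- lid_push (a point): Point on the lid's upper face (amber window), on its middle line, 60 mm from the hinge axis; moves with the lid. Fingertips going straight down 60 mm (level distance) in front of the hinge meet the upper face at every start angle and shut the lid.
- lid_edge (a point): Point on the lid's upper face at the middle of its free edge, 160 mm from the hinge axis; moves with the lid.
- lid_hinge (a point): Middle of the lid's hinge axis, which runs along the box's y: at x = +126 mm, 127 mm above the bench, in the box's frame.
- power (a joint): Tilt of the large power rocker, rad: 0 = off (near half down, far half proud), 0.4 = on (far half fully down). Stiff, it stays at whatever tilt it is pushed to, so press until it stops. Rocker 36 mm along the slope by 28 wide, pivot at its middle; flipping it takes about 3 N on the far half, whose outer end sinks 7 mm and stays 9 mm above the panel.
- power_far (a point): Point on the surface of the power rocker's far half, 11 mm from its pivot toward the lid: press down here. About 14 mm above the panel face when off, 10 mm when on.
- heater (a joint): Tilt of the small heater rocker (24 mm by 16 mm, same action), rad: 0 = off, 0.4 = on. Starts off; to be left off.
- heater_far (a point): Point on the surface of the heater rocker's far half, 7 mm from its pivot.
- start (a joint): Travel of the round start key, m: 0 = out, 0.005 = fully pressed. Spring-loaded, 1.8 N to begin, 4.8 N fully in; moves square to the sloping panel and springs back.
- start_top (a point): Centre of the top of the round start key, 28 mm in diameter, 10 mm proud of the panel.
- stop (a joint): Travel of the square stop key, m: 0 = out, 0.005 = fully pressed; same spring. Not to be pressed.
- stop_top (a point): Centre of the top of the square stop key, 18 by 18 mm, 10 mm proud of the panel.
- jar: Loose small glass jar with steel cap, diameter 48, 62 high, standing beside the left end of the box. Origin: centre of its underside, as for all the loose things.
- cup: Loose open steel cup, 60 across, 50 high, standing beside the right end of the box.
- tweezers: Loose steel tweezers, 130 long, 5 high, lying on the bench in front of the box.
- loupe: Loose folding loupe, 60 long, 15 high, lying on the bench in front of the box.
- burs: Loose white block with burs standing in it, 70 by 110, about 60 high, away to one side.
- scale: Loose white pocket scale with steel pan, 130 by 85, 20 high, away to one side.

How it is judged:
On the way, in this order (a step that is already met when the one before it is completed fails the run):
1. the lid is fully shut (value of joint lid below 0.035 rad), for 0.2 s.
2. the power rocker is switched on (value of joint power above 0.33 rad), for 0.2 s.
3. the round start key is pressed in (value of joint start above 0.0035 m), for 0.04 s.
At the end, for the whole second after the job is handed in: The lid is shut (within 0.035 rad), the power rocker is on (above 0.33 of 0.4 rad), the start key has been pressed at least 3.5 of its 5 mm after that and is out again, and the heater rocker is off (below 0.07 rad) and the stop key out (value of joint lid below 0.035 rad and value of joint power above 0.33 rad and value of joint each of start, stop below 0.001 m and value of joint heater below 0.07 rad); the robot touches nothing.
It fails at once if the box is powered on, or its start key pressed, while the lid is open (value of joint lid above 0.06 rad and (value of joint power above 0.2 rad or value of joint start above 0.002 m)).
It fails at once if the start key is pressed before the power rocker is on (value of joint start above 0.002 m and value of joint power below 0.2 rad).
It fails at once if the heater rocker is switched on or the stop key is pressed (value of joint heater above 0.2 rad or value of joint stop above 0.002 m).
It fails at once if the lid is lifted further open (value of joint lid above 1.05 rad).
It fails at once if a thing beside the box is lifted, carried or pushed away (distance of any of jar, cup, tweezers, loupe, burs, scale from where it was at the start of the episode above 0.02 m).
It also fails if it takes over 51 s, if anything falls off the work surface, if the arm or the gripper's body presses on something with over 40 N, if the wrist force passes 120 N, or if a joint passes its speed limit or range.

## Working session

There is one attempt and no reset: what is moved stays moved. The work goes in short steps, Python scripts to look and compute and a tool call to move; the robot and the scene stay as the last step left them, time stands still between calls to the robot, and variables do not carry over. Pictures are saved under pics/ and viewed, at most 10 in all, crops included, and the job is handed in when it is done.

Besides the shell and the picture viewer there is one more tool, called by a JSON object that holds its "fn" and its "kwargs". apply_moves: Moves the arm, as the interface text tells. Its arguments: {"type":"object","properties":{"rows":{"type":"array"}},"required":["rows"]}

```bash
mkdir -p pics; python3 - <<'E'
from plant import *
import cv2,numpy as np
s=get_state();print(s['clock'],s['position'],s['orientation'],s['grip_width'],s['force'])
for n in("scene","top"):
    f=grab_frame(n);cv2.imwrite(f"pics/{n}0.png",f[:,:,::-1]);c=calibration(n);print(n,c)
E
```

```text
0.0 [ 0.22105804 -0.58414017  0.18324913] [ 9.83684424e-01  1.79901222e-01 -1.46142591e-04 -6.94319527e-04] 0.08715567628596865 [-0.25379922 -0.75109671  0.03246754]
scene {'camera_matrix': array([[452.13766037,   0.        , 253.61837192],
       [  0.        , 452.13766037, 185.11226388],
       [  0.        ,   0.        ,   1.        ]]), 'rvec': array([ 0.32395931, -2.68498454,  1.33362943]), 'tvec': array([0.56526968, 0.16491344, 1.26282818])}
top {'camera_matrix': array([[443.21601813,   0.        , 256.73127003],
       [  0.        , 443.21601813, 194.25603508],
       [  0.        ,   0.        ,   1.        ]]), 'rvec': array([ 2.14511136, -2.18539558,  0.09872157]), 'tvec': array([0.02693055, 0.55997846, 1.42964177])}
```

View pics/top0.png

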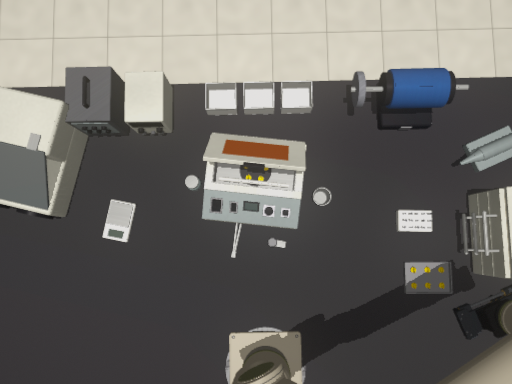

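View pics/scene0.png

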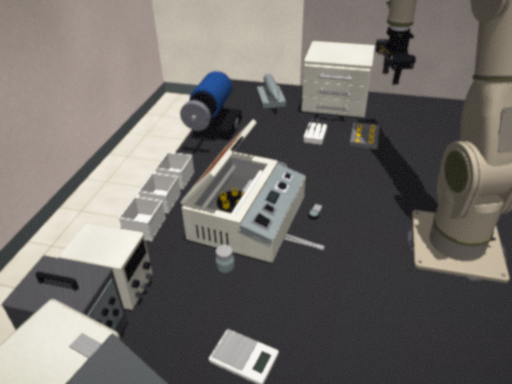

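The top view shows the box at about (253,180): grey panel at rows 190–225, with rocker (216,205), heater (233,207), display (251,207), start (268,211) and stop (285,213). The lid is part-open, with the jar at (192,182) and the cup at (322,197).

```bash
cat > h.py <<'E'
from plant import *
import cv2,numpy as np
def ray(n,px,c=None):
    c=c or calibration(n);R,_=cv2.Rodrigues(c['rvec']);K=c['camera_matrix']
    d=R.T@np.linalg.solve(K,[px[0],px[1],1.]);o=-R.T@np.asarray(c['tvec']).ravel();return o,d
def onz(n,px,z,c=None):
    o,d=ray(n,px,c);return o+d*(z-o[2])/d[2]
E
python3 - <<'E'
from h import *
f=cv2.imread('pics/top0.png')
cr=f[125:255,175:345];cv2.imwrite('pics/crop.png',cv2.resize(cr,None,fx=4.5,fy=4.5,interpolation=cv2.INTER_CUBIC))
hsv=cv2.cvtColor(f,cv2.COLOR_BGR2HSV)
print(hsv[221,210],hsv[220,290],hsv[205,216],hsv[195,225])
g=((hsv[...,1]>20)&(hsv[...,0]>85)&(hsv[...,0]<125)&(hsv[...,2]>70)).astype(np.uint8)
g[:,:195]=0;g[:,310:]=0;g[:180]=0;g[232:]=0
n,l,s,c=cv2.connectedComponentsWithStats(g);i=1+s[1:,4].argmax();m=(l==i).astype(np.uint8)
cs,_=cv2.findContours(m,cv2.RETR_EXTERNAL,cv2.CHAIN_APPROX_NONE);r=cv2.minAreaRect(cs[0]);print(s[i],r,cv2.boxPoints(r).tolist())
fill=cv2.drawContours(np.zeros_like(m),cs,0,1,-1)
for p in cv2.boxPoints(r): print(onz('top',p,.103))
b=fill&(hsv[...,2]<60).astype(np.uint8)
n,l,s,c=cv2.connectedComponentsWithStats(b)
for k in range(1,n):
    if s[k,4]>12: print(s[k],c[k],onz('top',c[k],.110))
E
```

```text
[ 0  4 66] [ 79  12 168] [30  5 50] [ 79  12 175]Traceback (most recent call last):
  File "<stdin>", line 8, in <module>
ValueError: attempt to get argmax of an empty sequence
```

View pics/crop.png

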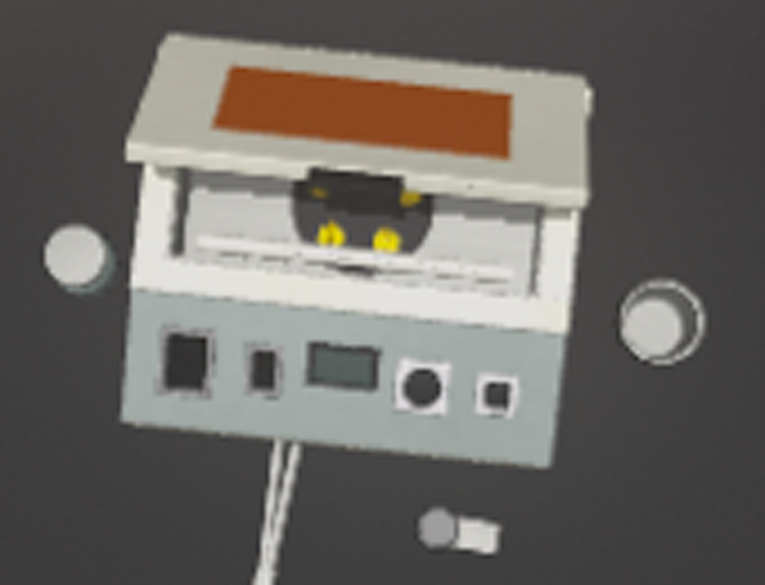

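The crop shows the power rocker at crop (186,361), heater (263,370), start (422,387) and stop (497,394). The panel corners are near (122,423), (550,467), (567,333) and (133,290).

```bash
python3 - <<'E'
from h import *
f=cv2.imread('pics/top0.png')
hsv=cv2.cvtColor(f,cv2.COLOR_BGR2HSV);V=hsv[...,2].astype(float)
for nm,(u,v,r),z in [('power',(216.3,205.2,8),.114),('heater',(233.4,207.2,6),.112),('disp',(251.2,206.2,11),.104),('start',(268.8,211,7),.113),('stop',(285.4,212.5,5),.113)]:
    y0,x0=int(round(v))-r,int(round(u))-r;w=V[y0:y0+2*r+1,x0:x0+2*r+1]
    W=np.clip(130-w,0,80);n,l,s,c=cv2.connectedComponentsWithStats((W>20).astype(np.uint8));k=l[r,r];W=W*(l==k)
    yy,xx=np.mgrid[y0:y0+2*r+1,x0:x0+2*r+1];p=(W*xx).sum()/W.sum(),(W*yy).sum()/W.sum()
    print(nm,s[k],np.round(p,2),onz('top',p,z).round(4))
c=lambda u,v:(175+u/4.5-.39,125+v/4.5-.39)
for p,z in [((122,423),.091),((550,467),.091),((567,333),.115),((133,290),.115)]:print(onz('top',c(*p),z).round(4))
for nm,p in [('amber',q) for q in [(228,67),(512,94),(510,158),(214,128)]]+[('lidcorner',(128,155)),('lidcorner',(587,203)),('rear',(165,36)),('rear',(590,80))]:
    print(nm,onz('top',c(*p),.13).round(4),onz('top',c(*p),.24).round(4))
for nm,p,z in [('jar',(77,255),.062),('cup',(663,322),.05)]:print(nm,onz('top',c(*p),z).round(3))
E
```

```text
power [  3   2  10  13 114] [215.82 205.  ] [0.5208 0.1428 0.114 ]
heater [ 4  2  5  9 44] [233.13 206.76] [0.5145 0.0895 0.112 ]
disp [  3   6  17  11 142] [250.95 205.77] [0.5171 0.0345 0.104 ]
start [ 3  3  8  8 50] [268.53 210.62] [ 0.5004 -0.0197  0.113 ]
stop [ 3  3  5  6 26] [285.1  212.19] [ 0.4946 -0.0706  0.113 ]
[0.4807 0.1897 0.091 ]
[ 0.4446 -0.1072  0.091 ]
[ 0.5355 -0.1194  0.115 ]
[0.571  0.1784 0.115 ]
amber [0.7225 0.11   0.13  ] [0.6974 0.1014 0.24  ]
amber [ 0.6997 -0.0849  0.13  ] [ 0.6764 -0.0777  0.24  ]
amber [ 0.6552 -0.0824  0.13  ] [ 0.6355 -0.0754  0.24  ]
amber [0.6801 0.1201 0.13  ] [0.6584 0.1107 0.24  ]
lidcorner [0.6625 0.1794 0.13  ] [0.6422 0.1651 0.24  ]
lidcorner [ 0.623  -0.1342  0.13  ] [ 0.606  -0.1229  0.24  ]
rear [0.7452 0.1533 0.13  ] [0.7182 0.1411 0.24  ]
rear [ 0.7084 -0.1387  0.13  ] [ 0.6844 -0.1271  0.24  ]
jar [0.603 0.225 0.062]
cup [ 0.548 -0.194  0.05 ]
```

{"fn": "apply_moves", "kwargs": {"rows": [[[0,0,0,0.04,-0.048],[0,0,0,0.04,-0.048],[0,0.015,0.03,0.04,-0.048],[0,0.02,0.035,0.03,-0.048],[0,0.02,0.035,0,-0.048],[0,0.02,0.035,0,-0.048],[0,0.02,0.035,0,-0.048],[0,0.02,0.035,0,-0.048],[0,0.02,0.035,0,-0.048],[0,0.02,0.035,0,-0.048]]]}}

```text
clock: 1.1
position: [0.3759, -0.3094, 0.332]
orientation: [0.998, -0.06, -0.0, 0.0]
force: [0.4, -0.4, -0.1]
grip_width: 0.0151
grip_force: 0.0
```

{"fn": "apply_moves", "kwargs": {"rows": [[[0,0.025,0.03,0,0],[0,0.025,0.03,0,0],[0,0.025,0.03,0,0],[0,0.025,0.03,0,0],[0,0.025,0.03,0,0],[0,0.025,0.03,0,0],[0,0.025,0.03,0,0],[0,0.025,0.03,0,0],[0,0.025,0.03,0,0],[0,0.025,0.03,0,0]]]}}

```text
clock: 2.1
position: [0.6263, -0.01, 0.3318]
orientation: [0.998, -0.059, -0.0, 0.0]
force: [1.0, -0.5, -0.4]
grip_width: 0.0006
grip_force: 0.0
```

{"fn": "apply_moves", "kwargs": {"rows": [[[0,0.016,0.0135,0,0],[0,0.016,0.0135,0,0],[0,0,0,-0.02,0],[0,0,0,-0.02,0],[0,0,0,-0.02,0],[0,0,0,-0.02,0],[0,0,0,-0.01,0],[0,0,0,-0.01,0],[0,0,0,-0.01,0],[0,0,0,0,0]]]}}

```text
clock: 3.1
position: [0.6571, 0.0159, 0.221]
orientation: [0.998, -0.059, -0.001, 0.0]
force: [-0.1, 0.0, -1.2]
grip_width: 0.0006
grip_force: 0.0
```

```bash
python3 - <<'E'
from h import *
f=grab_frame('scene')[:,:,::-1]
cv2.imwrite('pics/s1.png',cv2.resize(f[80:290,150:400],None,fx=2.8,fy=2.8,interpolation=cv2.INTER_CUBIC))
E
```

```text
(no output)
```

View pics/s1.png

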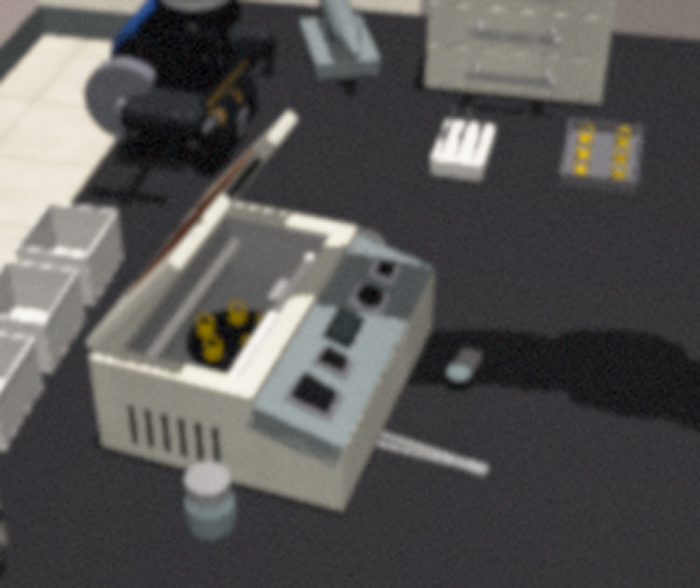

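The scene view shows the gripper behind and above the part-open lid, around (200,110). Nothing around the box has been disturbed, so I'll keep going down.

{"fn": "apply_moves", "kwargs": {"rows": [[[0,0,0,-0.008,0],[0,0,0,-0.008,0],[0,0,0,-0.008,0],[0,0,0,-0.008,0],[0,0,0,-0.008,0],[0,0,0,-0.008,0],[0,0,0,-0.008,0],[0,0,0,-0.008,0],[0,0,0,0,0]]]}}

```text
clock: 4.05
position: [0.6568, 0.0159, 0.1567]
orientation: [0.998, -0.059, -0.001, 0.0]
force: [-0.6, -0.0, 0.5]
grip_width: 0.0005
grip_force: 0.0
```

{"fn": "apply_moves", "kwargs": {"rows": [[[0,0,0,-0.004,0],[0,0,0,-0.004,0],[0,0,0,-0.004,0],[0,0,0,-0.002,0],[0,0,0,-0.002,0],[0,0,0,-0.001,0],[0,0,0,0,0]]]}}

```text
clock: 4.75
position: [0.6575, 0.016, 0.1411]
orientation: [0.998, -0.059, -0.0, 0.0]
force: [0.9, -0.0, 0.8]
grip_width: 0.0006
grip_force: 0.2
```

{"fn": "apply_moves", "kwargs": {"rows": [[[0,0,0,-0.001,0],[0,0,0,-0.001,0],[0,0,0,-0.001,0],[0,0,0,0,0],[0,0,0,0,0]]]}}

```text
clock: 5.25
position: [0.6575, 0.016, 0.1382]
orientation: [0.998, -0.059, -0.0, 0.0]
force: [-0.4, -0.2, -0.2]
grip_width: 0.0002
grip_force: 0.2
```

```bash
python3 - <<'E'
from h import *
a=grab_frame('scene')[80:290,150:400,::-1];b=grab_frame('top')[110:260,165:345,::-1]
a=cv2.resize(a,(400,336));b=cv2.resize(b,(400,336),interpolation=cv2.INTER_CUBIC)
cv2.imwrite('pics/s2.png',np.hstack([a,b]))
print(get_state()['force'])
E
```

```text
[0.71350169 0.3218176  0.4525492 ]
```

View pics/s2.png

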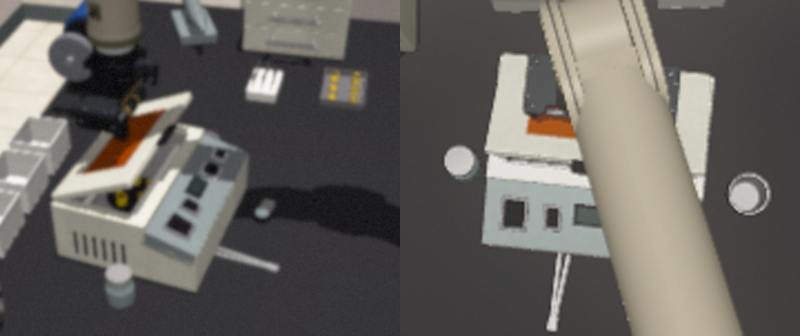

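The lid still looks part-open, though the tips read z = 0.138. I'll look closer before doing anything else.

```bash
python3 - <<'E'
from h import *
a=grab_frame('scene')[95:235,170:310,::-1];b=grab_frame('wrist')[:,:,::-1]
a=cv2.resize(a,(384,384),interpolation=cv2.INTER_CUBIC);b=cv2.resize(b,(400,300));b=cv2.copyMakeBorder(b,0,84,0,0,0)
cv2.imwrite('pics/s3.png',np.hstack([a,b]))
s=get_state();print(s['position'],s['force'],s['moment'],s['effort'])
c=calibration('scene')
P=np.array([s['position']]);print(cv2.projectPoints(P,c['rvec'],c['tvec'],c['camera_matrix'],None)[0])
for n in('top','scene'):
  c=calibration(n)
  bx=np.array([.9927,-.1207,0]);by=np.array([.1207,.9927,0]);O=np.array([.5924,.0252,0])
  for a in(0,.2,.4,.6):
    Q=[O+by*y+bx*(.126-.16*np.cos(a)-.014*np.sin(a))+np.array([0,0,.127+.16*np.sin(a)+.014*np.cos(a)]) for y in(.145,-.145)]
    print(n,a,cv2.projectPoints(np.array(Q),c['rvec'],c['tvec'],c['camera_matrix'],None)[0].round(1).tolist())
E
```

```text
[0.65747852 0.01597903 0.13819264] [-0.29407543 -1.02058033  0.52834031] [0.0628453  0.02802025 0.05179852] [ 3.85914452e-02 -6.72305274e+01 -8.41428995e+00 -3.74772799e+01
  3.72389448e-02 -9.86393401e-02  5.20292397e-04]
[[[226.48530449 176.55107186]]]
top 0 [[[204.8, 186.4]], [[299.7, 196.0]]]
top 0.2 [[[203.4, 185.0]], [[300.7, 194.9]]]
top 0.4 [[[202.4, 181.4]], [[301.8, 191.5]]]
top 0.6 [[[201.6, 175.8]], [[303.1, 186.0]]]
scene 0 [[[238.8, 214.8]], [[275.5, 156.3]]]
scene 0.2 [[[238.2, 205.3]], [[275.5, 147.5]]]
scene 0.4 [[[235.2, 195.6]], [[273.4, 138.6]]]
scene 0.6 [[[230.0, 186.0]], [[269.4, 130.0]]]
```

View pics/s3.png

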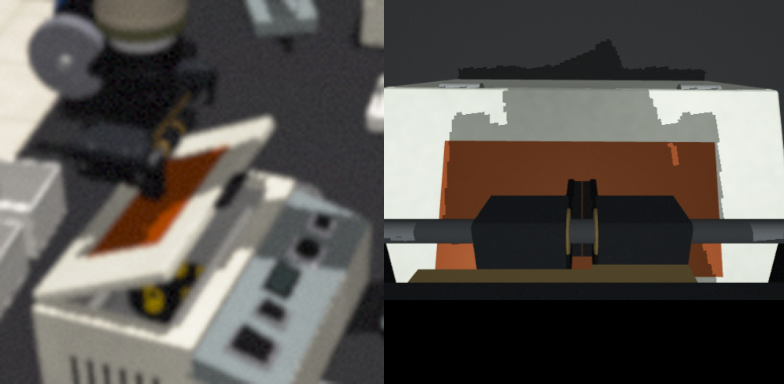

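```bash
python3 - <<'E'
from h import *
s=get_state();p=np.array(s['position'])
for n in('wrist','scene'):
  c=calibration(n)
  P=np.array([p+[0,0,d] for d in(0,.015,.03,.045,.06)])
  print(n,cv2.projectPoints(P,c['rvec'],c['tvec'],c['camera_matrix'],None)[0].round(1).tolist())
f=grab_frame('wrist')[:,:,::-1];cv2.imwrite('pics/w.png',f)
print(ray('wrist',(256,192)))
h=cv2.cvtColor(np.ascontiguousarray(f),cv2.COLOR_BGR2HSV)
m=((h[...,1]>150)&(h[...,0]<20)&(h[...,2]>50)).astype(np.uint8)
ys,xs=np.nonzero(m);print(xs.min(),xs.max(),ys.min(),ys.max())
for v in(183,190,200,220,240): r=np.nonzero(m[v])[0];print(v,r.min(),r.max(), [int(x) for x in r[np.nonzero(np.diff(r)>3)]])
E
```

```text
wrist [[[254.6, 219.7]], [[254.7, 229.4]], [[254.8, 240.5]], [[255.0, 253.5]], [[255.1, 268.7]]]
scene [[[226.5, 176.6]], [[226.2, 172.3]], [[225.9, 168.0]], [[225.6, 163.6]], [[225.3, 159.2]]]
(array([0.74004034, 0.00713787, 0.34030124]), array([-0.30320824,  0.02737147, -0.95258001]))
66 432 181 353
183 78 422 []
190 78 422 []
200 77 423 []
220 75 424 []
240 74 425 [234]
```

{"fn": "apply_moves", "kwargs": {"rows": [[[0,0,0,0.01,0],[0,0,0,0.01,0],[0,0,0,0.01,0],[0,0,0,0.02,0],[0,0,0,0.02,0],[0,0,0,0,0]]]}}

```text
clock: 6.1
position: [0.6591, 0.0164, 0.2124]
orientation: [0.998, -0.059, 0.003, -0.0]
force: [-0.1, 0.2, -0.1]
grip_width: 0.0
grip_force: 0.0
```

```bash
python3 - <<'E'
from h import *
s=get_state();p=np.array(s['position']);print(p)
a=grab_frame('scene')[95:235,170:310,::-1]
c=calibration('scene');print(cv2.projectPoints(p[None],c['rvec'],c['tvec'],c['camera_matrix'],None)[0],(cv2.projectPoints(p[None],c['rvec'],c['tvec'],c['camera_matrix'],None)[0]-[170,95])*384/140)
b=grab_frame('wrist')[:,:,::-1]
a=cv2.resize(a,(384,384),interpolation=cv2.INTER_CUBIC);b=cv2.resize(b,(400,300));b=cv2.copyMakeBorder(b,0,84,0,0,0)
cv2.imwrite('pics/s4.png',np.hstack([a,b]))
E
```

```text
[0.65908499 0.01641409 0.21237506]
[[[224.45996609 154.99275423]]] [[[149.37590699 164.55155447]]]
```

View pics/s4.png

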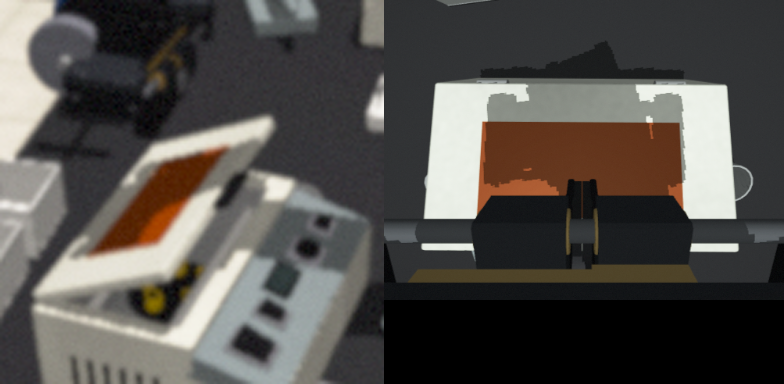

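```bash
python3 - <<'E'
from h import *
c=calibration('scene');pr=lambda n,P:(lambda c:cv2.projectPoints(np.array(P,float),c['rvec'],c['tvec'],c['camera_matrix'],None)[0].round(1).reshape(-1,2).tolist())(calibration(n))
print(pr('scene',[[.5208,.1428,.114],[.5004,-.0197,.113],[.48,.19,.091],[.603,.225,.062]]), 'obs (261.8,220.4),(282.5,185.4),(270,243),(224,251)')
# wrist view: bits that are world-fixed: lid hinge corners
print('hinge/rear corners in wrist', pr('wrist',[[.7175+.0175,.010+.144,.135],[.7175-.0175,.010-.144,.135]]))
c=calibration('wrist');R,_=cv2.Rodrigues(c['rvec']);print(R,ray('wrist',(0,0))[0])
s=get_state();print(s['position'],s['joints'],s['joint_velocities'])
print('cup,jar rim in wrist',pr('wrist',[[.548,-.194,.05],[.603,.225,.062]]),c['camera_matrix'])
for q in [(223.6,142.4)]:
  o,d=ray('scene',q)
  for z in(.21,.23,.25): print(o+d*(z-o[2])/d[2])
  t=(.0164-o[1])/d[1];print(o+d*t)
E
```

```text
[[262.5, 218.3], [282.3, 183.6], [273.8, 239.3], [224.6, 249.0]] obs (261.8,220.4),(282.5,185.4),(270,243),(224,251)
hinge/rear corners in wrist [[68.6, 112.8], [437.1, 113.7]]
[[-1.18243670e-01 -9.92984594e-01  1.75897009e-04]
 [-9.47722607e-01  1.12906783e-01  2.98452541e-01]
 [-2.96378636e-01  3.51234221e-02 -9.54424460e-01]] [0.74008938 0.00723838 0.41120184]
[0.6578322  0.01607625 0.20898522] [ 0.29446072  0.4485886  -0.55314924  1.3033181   0.23192265  1.451513
 -1.93007596] [ 9.71833731e-04  1.50616673e-02  5.25457657e-03  2.70799754e-02
  5.98878686e-04 -5.86539176e-03 -6.51318873e-05]
cup,jar rim in wrist [[446.8, 235.2], [73.0, 235.6]] [[343.46762533   0.         253.12352496]
 [  0.         343.46762533 190.35360291]
 [  0.           0.           1.        ]]
[ 0.68253289 -0.05039738  0.21      ]
[ 0.67173907 -0.01958631  0.23      ]
[0.66094524 0.01122477 0.25      ]
[0.65913224 0.0164     0.25335933]
```

The fingertips actually sit about 30 mm above the reported TCP. The scene and wrist views agree on this, and it also fits the lid having stopped near 0.4 rad. I'll keep lowering and watch the force.

{"fn": "apply_moves", "kwargs": {"rows": [[[0,0,0,-0.02,0],[0,0,0,-0.02,0],[0,0,0,-0.02,0],[0,0,0,-0.01,0],[0,0,0,-0.004,0],[0,0,0,-0.004,0],[0,0,0,-0.004,0],[0,0,0,-0.004,0],[0,0,0,-0.002,0]]]}}

```text
clock: 7.1
position: [0.6576, 0.0161, 0.1202]
orientation: [0.998, -0.059, 0.0, 0.0]
force: [-0.7, -0.1, 1.3]
grip_width: 0.0002
grip_force: 0.6
```

{"fn": "apply_moves", "kwargs": {"rows": [[[0,0,0,-0.002,0],[0,0,0,-0.002,0],[0,0,0,-0.002,0],[0,0,0,-0.001,0]]]}}

```text
clock: 7.5
position: [0.6574, 0.016, 0.113]
orientation: [0.998, -0.059, -0.0, 0.0]
force: [-0.3, -0.2, 0.6]
grip_width: 0.0005
grip_force: 0.5
```

{"fn": "apply_moves", "kwargs": {"rows": [[[0,0,0,-0.001,0],[0,0,0,-0.001,0],[0,0,0,-0.001,0]]]}}

```text
clock: 7.8
position: [0.6575, 0.016, 0.1102]
orientation: [0.998, -0.059, 0.0, 0.0]
force: [-0.7, -0.6, 0.6]
grip_width: 0.0003
grip_force: 0.6
```

```bash
python3 - <<'E'
from h import *
a=grab_frame('scene')[95:235,170:310,::-1]
b=grab_frame('wrist')[:,:,::-1]
a=cv2.resize(a,(384,384),interpolation=cv2.INTER_CUBIC);b=cv2.resize(b,(400,300));b=cv2.copyMakeBorder(b,0,84,0,0,0)
cv2.imwrite('pics/s5.png',np.hstack([a,b]))
E
```

```text
(no output)
```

View pics/s5.png

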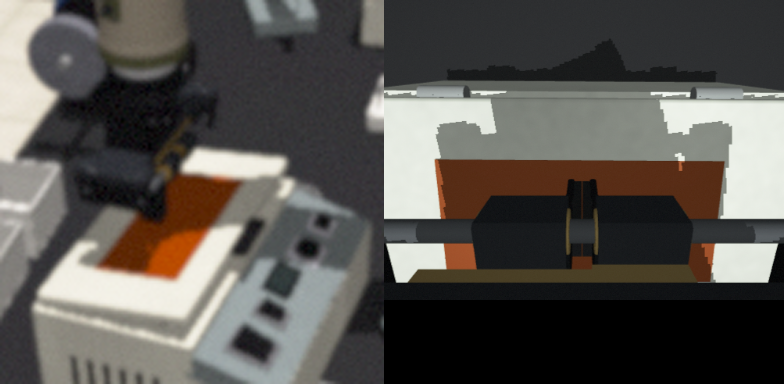

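The lid is almost shut, at roughly 0.1–0.15 rad, with the tips on the window at (155,215). I'll keep pressing until the force rises.

{"fn": "apply_moves", "kwargs": {"rows": [[[0,0,0,-0.001,0],[0,0,0,-0.001,0],[0,0,0,-0.001,0],[0,0,0,-0.001,0],[0,0,0,-0.001,0]]]}}

```text
clock: 8.4
position: [0.6575, 0.016, 0.1051]
orientation: [0.998, -0.059, -0.0, 0.0]
force: [-1.1, 0.5, 1.5]
grip_width: 0.0006
grip_force: 0.6
```

{"fn": "apply_moves", "kwargs": {"rows": [[[0,0,0,-0.001,0],[0,0,0,-0.001,0],[0,0,0,-0.001,0]]]}}

```text
clock: 8.7
position: [0.6576, 0.016, 0.103]
orientation: [0.998, -0.059, 0.0, 0.0]
force: [-5.6, -0.2, 12.9]
grip_width: 0.0009
grip_force: 6.3
```

{"fn": "apply_moves", "kwargs": {"rows": [[[0,0,0,-0.001,0],[0,0,0,-0.001,0]]]}}

```text
clock: 8.9
position: [0.6577, 0.016, 0.1028]
orientation: [0.998, -0.059, 0.001, 0.0]
force: [-12.6, -2.1, 25.8]
grip_width: 0.0004
grip_force: 12.8
```

The lid has hit its stop at TCP z = 0.1028, which puts the tip offset at about 38 mm. Next I'll raise and go to the power rocker's far half, at about (0.531, 0.1415).

{"fn": "apply_moves", "kwargs": {"rows": [[[0,0,0,0,0],[0,0,0,0.02,0],[0,0,0,0.03,0],[0,0,0,0.03,0],[0,-0.025,0.025,0,0],[0,-0.025,0.025,0,0],[0,-0.025,0.025,0,0],[0,-0.025,0.025,0,0],[0,-0.0265,0.0255,0,0],[0,0,0,0,0]]]}}

```text
clock: 9.9
position: [0.5281, 0.1462, 0.1809]
orientation: [0.998, -0.056, 0.0, -0.0]
force: [0.8, 0.8, -0.2]
grip_width: 0.0008
grip_force: 0.0
```

```bash
python3 - <<'E'
from h import *
print(get_state()['position'])
a=grab_frame('scene')[115:255,180:320,::-1]
b=grab_frame('wrist')[:,:,::-1]
a=cv2.resize(a,(384,384),interpolation=cv2.INTER_CUBIC);b=cv2.resize(b,(400,300));b=cv2.copyMakeBorder(b,0,84,0,0,0)
cv2.imwrite('pics/s6.png',np.hstack([a,b]))
c=calibration('wrist');print(cv2.projectPoints(np.array([[.5208,.1428,.112],[.531,.1415,.116],[.5145,.0895,.112],[.5004,-.0197,.113]]),c['rvec'],c['tvec'],c['camera_matrix'],None)[0]*.78125+[384,0])
E
```

```text
[0.52807835 0.14615064 0.1808863 ]
[[[582.67543971 156.15839991]]

 [[582.79487188 148.06153816]]

 [[632.99447423 156.16401192]]

 [[736.49411856 157.53338859]]]
```

View pics/s6.png

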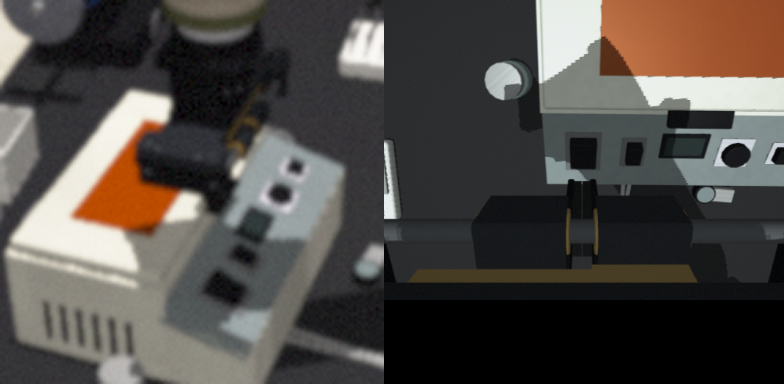

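The lid is shut. The wrist view shows the power rocker at (583,150), as predicted sideways. I'll correct 3 to 5 mm and go down.

{"fn": "apply_moves", "kwargs": {"rows": [[[0,0.0035,-0.0045,0,0],[0,0,0,-0.03,0],[0,0,0,-0.03,0],[0,0,0,-0.02,0],[0,0,0,-0.01,0],[0,0,0,0,0],[0,0,0,-0.002,0],[0,0,0,0,0]]]}}

```text
clock: 10.8
position: [0.5353, 0.137, 0.0891]
orientation: [0.998, -0.059, 0.001, -0.0]
force: [-0.1, -0.7, -0.5]
grip_width: 0.0009
grip_force: 0.0
```

{"fn": "apply_moves", "kwargs": {"rows": [[[0,0,0,-0.002,0],[0,0,0,-0.002,0]]]}}

```text
clock: 11.0
position: [0.535, 0.1371, 0.0847]
orientation: [0.998, -0.059, 0.001, -0.0]
force: [0.7, -0.5, 1.6]
grip_width: 0.0002
grip_force: 1.4
```

{"fn": "apply_moves", "kwargs": {"rows": [[[0,0,0,-0.002,0],[0,0,0,-0.001,0]]]}}

```text
clock: 11.2
position: [0.5352, 0.137, 0.0816]
orientation: [0.998, -0.059, 0.001, -0.0]
force: [2.5, -0.8, 2.9]
grip_width: 0.0005
grip_force: 1.2
```

{"fn": "apply_moves", "kwargs": {"rows": [[[0,0,0,-0.001,0],[0,0,0,-0.001,0],[0,0,0,-0.001,0]]]}}

```text
clock: 11.5
position: [0.5345, 0.137, 0.0782]
orientation: [0.998, -0.059, -0.0, 0.0]
force: [1.7, -0.2, 6.5]
grip_width: 0.0002
grip_force: 3.4
```

{"fn": "apply_moves", "kwargs": {"rows": [[[0,0,0,-0.001,0],[0,0,0,-0.001,0]]]}}

```text
clock: 11.7
position: [0.5348, 0.1371, 0.0777]
orientation: [0.998, -0.059, 0.0, 0.0]
force: [-6.7, -3.6, 24.1]
grip_width: 0.0008
grip_force: 12.2
```

The rocker hit its stop at 24 N, at the predicted height of 0.078. Raising and going to the start key, at about (0.496, −0.0195).

{"fn": "apply_moves", "kwargs": {"rows": [[[0,0,0,0,0],[0,0,0,0,0],[0,0,0,0.02,0],[0,0,0,0.03,0],[0,-0.01,-0.039,0,0],[0,-0.01,-0.039,0,0],[0,-0.01,-0.039,0,0],[0,-0.009,-0.0395,0,0],[0,0,0,0,0],[0,0,0,0,0]]]}}

```text
clock: 12.7
position: [0.4949, -0.0202, 0.1259]
orientation: [0.998, -0.06, -0.001, 0.0]
force: [0.1, 0.6, 0.4]
grip_width: 0.0006
grip_force: 0.0
```

{"fn": "apply_moves", "kwargs": {"rows": [[[0,0,0,0,0],[0,0,0,0,0],[0,0,0,0,0]]]}}

```text
clock: 13.0
position: [0.4956, -0.0184, 0.1261]
orientation: [0.998, -0.058, -0.0, -0.0]
force: [-0.1, 0.5, 0.1]
grip_width: 0.0003
grip_force: 0.0
```

```bash
python3 - <<'E'
from h import *
a=grab_frame('scene')[150:250,230:310,::-1]
b=grab_frame('wrist')[:,:,::-1]
a=cv2.resize(a,(307,384),interpolation=cv2.INTER_CUBIC);b=cv2.resize(b,(480,360));b=cv2.copyMakeBorder(b,0,24,0,0,0)
cv2.imwrite('pics/s7.png',np.hstack([a,b]))
E
```

```text
(no output)
```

View pics/s7.png

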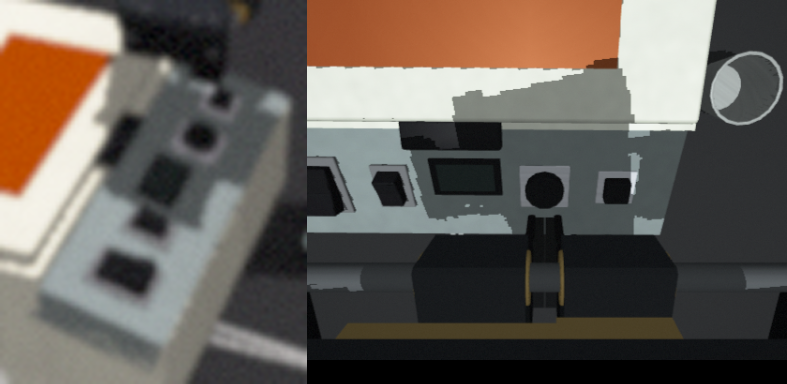

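The lid is shut, and the fingers line up in y with the start key at (545,190). Pressing.

{"fn": "apply_moves", "kwargs": {"rows": [[[0,0,0,-0.02,0],[0,0,0,-0.02,0],[0,0,0,-0.006,0],[0,0,0,-0.002,0],[0,0,0,-0.002,0],[0,0,0,0,0]]]}}

```text
clock: 13.7
position: [0.496, -0.0195, 0.0768]
orientation: [0.998, -0.059, 0.0, 0.0]
force: [0.0, -0.1, 0.6]
grip_width: 0.0003
grip_force: 0.0
```

{"fn": "apply_moves", "kwargs": {"rows": [[[0,0,0,-0.002,0],[0,0,0,-0.001,0],[0,0,0,-0.001,0]]]}}

```text
clock: 14.0
position: [0.4964, -0.0195, 0.0729]
orientation: [0.998, -0.059, 0.001, 0.0]
force: [1.2, 0.0, 4.3]
grip_width: 0.0006
grip_force: 1.7
```

{"fn": "apply_moves", "kwargs": {"rows": [[[0,0,0,-0.001,0],[0,0,0,-0.001,0]]]}}

```text
clock: 14.2
position: [0.4962, -0.0195, 0.0707]
orientation: [0.998, -0.059, 0.001, 0.0]
force: [1.3, -0.4, 8.7]
grip_width: 0.0005
grip_force: 3.7
```

{"fn": "apply_moves", "kwargs": {"rows": [[[0,0,0,-0.001,0],[0,0,0,0,0]]]}}

```text
clock: 14.4
position: [0.4964, -0.0195, 0.0704]
orientation: [0.998, -0.059, 0.001, 0.0]
force: [-2.3, 1.1, 13.4]
grip_width: 0.0004
grip_force: 6.8
```

{"fn": "apply_moves", "kwargs": {"rows": [[[0,0,0,0.01,0],[0,0,0,0.03,0],[0,0,0,0.04,0],[0,0,0,0.04,0],[0,0,0,0.04,0],[0,0,0,0,0],[0,0,0,0,0]]]}}

```text
clock: 15.1
position: [0.4954, -0.0196, 0.2293]
orientation: [0.998, -0.059, 0.0, 0.0]
force: [-0.3, 0.7, -0.7]
grip_width: 0.0006
grip_force: 0.0
```

```bash
python3 -c "
from plant import *
print(close_job())"
```

```text
the job is handed in; nothing more can be done
None
```

I shut the lid, switched the power rocker on, then pressed the start key to its stop and let it go. The arm is clear of the box and the job is handed in; it returned no verdict. The lid looked shut in the pictures. I judged the rocker and start key by the force at their stops (24 N and 13 N), and took no picture after the start press.

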